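# Dispense two grinding balls and put them on the balance

## Task

Stand the larger of the two glass beakers on the bench right at the lip of the ball dispenser's chute, centred on it, to catch what rolls off. Twice, pull the dispenser's sprung slide by its black handle right out to its stop and ease it back home without letting it snap, so that exactly two steel balls run into the beaker. Then, keeping it upright, stand the beaker with its balls on the middle of the balance's round pan, leaving the other balls in the dispenser and the small beaker, bottle and timer where they are.

Things in the scene. Friction and masses are not known exactly. Their poses are not given: they have to be found in the camera images.
- beaker: the larger glass beaker, clear, loose, 58 mm diameter, 72 mm tall, open at the top, wall about 3 mm; origin at the centre of its underside, z up its axis
- small_beaker: bystander: the smaller clear glass beaker, 50 mm diameter, 60 mm tall; origin at the centre of its underside
- bottle: bystander: small white screw-cap sample bottle, 41 mm diameter, 74 mm tall; origin at the centre of its underside
- timer: bystander: small white desk timer, 58 x 62 x 20 mm; origin at the centre of its underside
- dispenser: fixed metal ball dispenser, base 90 x 150 mm, 208 mm tall; origin on the bench under its clear square magazine tube (26 mm wide, z 144 to 208 mm). An open chute 30 mm wide, centred on y = -40 mm, slopes down to its -x side: lip at x = -75 mm, underside z = 79 mm, walls to 95 mm. The slide comes out at its -y side; at the stop it drops one ball onto the chute, at home it takes the next
- outlet_spot (a point): point on the bench in front of the chute's lip, at x = -108, y = -40 mm of the dispenser, where the centre of the larger beaker's underside should be so that its rim is 4 mm clear of the lip and balls running off fall in (good within about 8 mm; if part of its rim is under the lip, draw the beaker away from the lip before lifting it)
- magazine (a point): point on the magazine tube's axis at its foot, 142 mm above the bench
- slide (a joint): travel of the sprung slide in m: 0 = home (in), 0.042 = out at its stop; it moves along the dispenser's -y axis; a spring pulls it home with 3 N at home and 8 N at the stop
- pull_handle (a point): point to grip on the slide's pull handle: a black upright plate 12 mm thick along the dispenser's y axis, 34 mm wide, from z = 122 to 180 mm; this point lies in its middle at z = 164 mm, 16 mm below its top. It stands on the end of an 8 mm rod (axis at z = 134 mm): at home 135 mm from the magazine axis on the -y side, 58 mm of rod free; moves with the slide
- ball_1: steel ball, 18 mm diameter, lowest in the dispenser (in the slide), the first to come out; origin at its centre
- ball_2: steel ball like ball_1, next above it; origin at its centre
- ball_3: steel ball like ball_1, third from below; must stay in the dispenser; origin at its centre
- ball_4: steel ball like ball_1, the topmost; must stay in the dispenser; origin at its centre
- balance: fixed white laboratory balance, body 150 x 190 mm, 42 mm high, with a round steel pan of 96 mm diameter on top, pan surface at z = 58 mm; origin at the centre of its underside; pan centre at x = +22 mm
- pan (a point): centre of the balance's pan, on its upper surface, 58 mm above the bench
Mind the look-alikes: they are no part of the job. Leave any blue or turquoise look-alike of the beaker alone.

How it is judged:
By the outcome, as a careful person would: the job done as asked, in the order asked, and still so for the second after the job is handed in, with the robot touching nothing.
It also fails if it takes over 72 s, if anything falls off the work surface, if the arm or the gripper's body presses on something with over 40 N, if the wrist force passes 120 N, or if a joint passes its speed limit or range.

## Robot

A 6-joint arm with a two-finger parallel gripper is mounted at the origin on a cart in front of the work surface, level with it; the furniture and walls round the work are solid. World frame = base frame: x ahead of the robot, y to its left, z up, the work surface at z = 0. Lengths are in m, angles in rad, forces in N, time in s.
With the tool pointing down it reaches from about 0.25 to 0.775 m from the base axis. Payload 8.9 kg.
Tool frame: the origin (TCP) lies at the centre of the arm's flange, where the gripper is bolted on; the fingertips stand 173 mm ahead of it and the grasp point (between the pads) lies 155 mm ahead of it; z points along the fingers, y is the line along which they close (so a half turn about z gives the same grasp; the last joint's range is limited). The gripper opens to 85 mm and grips with 20 to 120 N. Pads are 22 mm wide; open, the fingers measure 114 mm over their backs; the gripper's body (76 mm by 85 mm) begins 54 mm behind the grasp point. The pads swing forward as they close: fully open they stand 13 mm farther back than shut.
Start: joints at [1.203, 0.291, -0.153, 1.127, 0, 1.431], TCP at [0.119, 0.511, 0.405] pointing down, gripper open.
Joint ranges: [-2.52, 2.52], [-0.91, 1.74], [-1.3, 1.37], [-1.96, 2.02], [-1.52, 1.47], [-3.14, 3.14]. Speed limits (rad/s): [2.22, 2.22, 2.79, 3.14, 3.14, 3.14].

## Interface

Orientations are given as a unit quaternion [x, y, z, w].
In Python, from workcell import env gives the robot as it stands. The module is installed in compiled form; this text tells all that it offers. Calls block until the motion is done:
- env.reach(position, orientation): joint-space move of the TCP to a pose.
- env.servo_line(position, rot=None, speed=0.15): straight line of the TCP; rot=None keeps the orientation; speed is the mean speed in m/s.
- env.movej(angles): joint-space move.
- env.move_gripper(opening, f_grip=None): finger opening in m; f_grip is the grip in N (None keeps the last); returns when the fingers have stopped.
- env.hold(seconds).
- env.solve_ik(position, orientation): joint angles nearest the present ones, or None.
- env.snapshot(name): name is "side" or "top"; returns the picture (480x640x3 uint8, red, green, blue); there is no depth.
- env.camera_model(name): a dict with "camera_matrix" (3x3 intrinsics, pixels), "distortion" ([k1, k2, p1, p2, k3] as OpenCV has them; the pictures are not rectified), "xyz" and "rotation" of the camera in the world. Camera axes: x right, y down, z forward; pixel columns grow to the right and rows downward; lengths in m; the calibration is good to about 2 mm. A picture is of the moment at which its call begins. camera_model takes no time and is no camera call.
A pose or a line that the arm cannot do raises env.Unreachable and nothing moves.
- env.close_job(): hands the job in; it is judged then, once.
Readings, each from a call of its own:
- env.current_time(): time.
- env.current_joint_pos(): joint angles.
- env.current_dq(): joint speeds.
- env.current_effort(): joint torques, N m.
- env.current_position(): TCP position.
- env.current_eef_rot(): TCP orientation.
- env.current_wrist_force(): force on the tool from outside, world axes, zero at the start.
- env.current_moment(): the same for the moment, N m.
- env.current_opening(): finger opening in m.
- env.current_gripper_force(): force on a finger pad.
Only numpy, scipy, OpenCV 4.12 (cv2) and the standard library are available. Lean on these libraries where they do the work, as an engineer would, in place of code of your own. Each camera call takes 0.05 s, during which the arm holds its last target. There are 200 camera calls.

## Working session

There is one attempt and no reset: what is moved stays moved. The work goes in short steps, each a Python script; the robot and the scene stay as the last script left them, time stands still between calls to the robot, and variables do not carry over. Pictures are saved under pics/ and viewed, at most 10 in all, crops included, and the job is handed in when it is done.

```bash
mkdir -p pics; python3 - <<'E'
from workcell import env
import cv2
for n in("side","top"):
    cv2.imwrite(f"pics/{n}0.png",env.snapshot(n)[:,:,::-1])
    m=env.camera_model(n);print(n,m)
print(env.current_eef_rot(),env.current_time())
E
```

```text
side {'camera_matrix': array([[547.67845179,   0.        , 328.37632455],
       [  0.        , 547.67845179, 238.00737869],
       [  0.        ,   0.        ,   1.        ]]), 'distortion': array([-0.17277442,  0.        ,  0.        ,  0.        ,  0.        ]), 'xyz': array([ 0.3338905 , -1.07034431,  0.84029364]), 'rotation': array([ 0.87035645, -0.07829168,  0.04757075, -0.48382548])}
top {'camera_matrix': array([[518.90536864,   0.        , 315.20369956],
       [  0.        , 518.90536864, 239.72057179],
       [  0.        ,   0.        ,   1.        ]]), 'distortion': array([-0.09158893,  0.        ,  0.        ,  0.        ,  0.        ]), 'xyz': array([0.35727259, 0.04164349, 1.33086463]), 'rotation': array([-0.70256577,  0.70765382, -0.05590736,  0.05001778])}
[ 1.14144707e-01  9.93463966e-01 -5.57492351e-04 -1.51038252e-04] 0.1
```

View pics/side0.png

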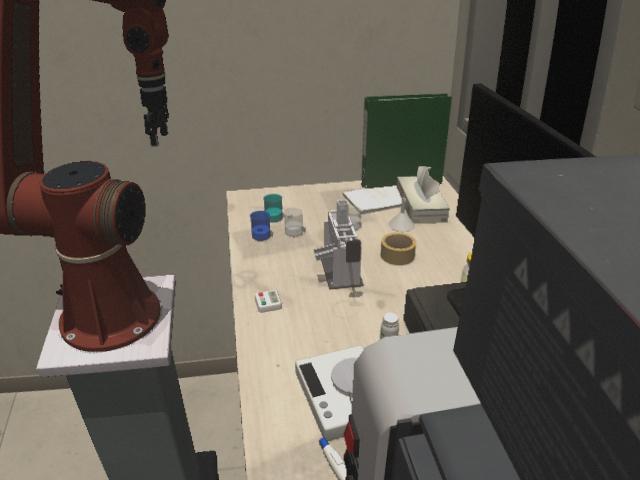

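View pics/top0.png

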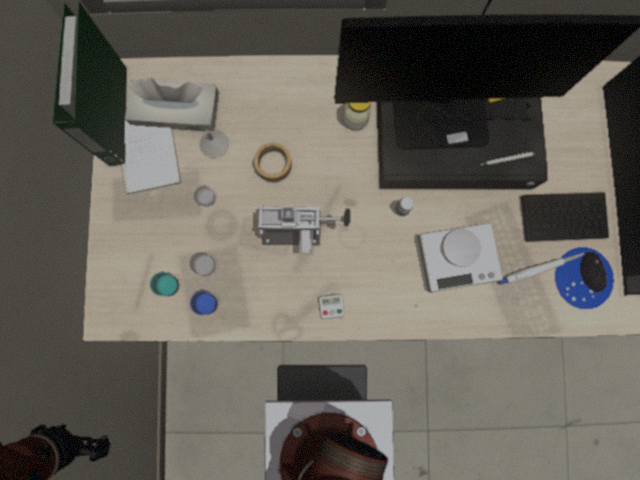

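Clear-vessel candidates in the top view are the beaker at (203,264), the smaller glass at (205,196) and the glass funnel at (214,144). The blue (204,302) and turquoise (165,285) ones are look-alikes. By the description I choose (203,264). The dispenser is around (288,215), its handle at (347,216), its chute at (306,240) and the balance pan at (461,248). I'll check this with a close crop.

```bash
python3 - <<'E'
import cv2,numpy as np
t=cv2.imread("pics/top0.png");s=cv2.imread("pics/side0.png")
r=lambda a,k:cv2.resize(a,None,fx=k,fy=k,interpolation=cv2.INTER_CUBIC)
a=r(t[180:280,175:375],4)  # 800x400 
cv2.imwrite("pics/c1.png",a)
b=r(s[185:310,240:410],4.7); cv2.imwrite("pics/c2.png",b)
E
```

```text
(no output)
```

View pics/c1.png

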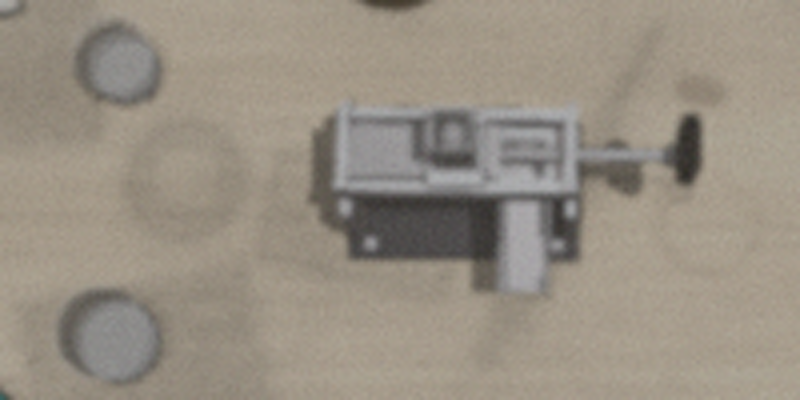

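View pics/c2.png

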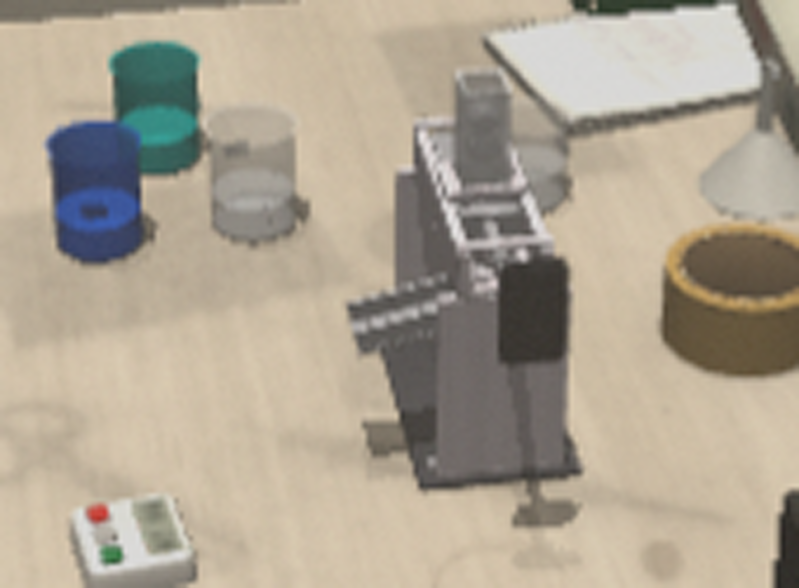

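The crop confirms the beaker: it is visibly larger than the clear glass at (205,196) and is neither blue nor turquoise. Its base is at about (204,264) and its rim at about (201.5,264). The dispenser's axes look parallel to the picture: the chute points down (about world −x) and the handle points right (about −y). Next I cast rays and compare the results with the given sizes.

```bash
cat > h.py <<'E'
from workcell import env
import cv2,numpy as np
from scipy.spatial.transform import Rotation as R
def ray(n,uv):
    m=env.camera_model(n);p=cv2.undistortPoints(np.array([[uv]],float),m["camera_matrix"],m["distortion"])[0,0]
    return np.array(m["xyz"]),R.from_quat(m["rotation"]).apply([p[0],p[1],1])
def onz(n,uv,z):
    o,d=ray(n,uv);return (o+d*(z-o[2])/d[2])[:2]
def two(a,b):
    (o1,d1),(o2,d2)=ray("top",a),ray("side",b)
    s=np.linalg.lstsq(np.c_[d1,-d2],o2-o1,rcond=None)[0];p,q=o1+s[0]*d1,o2+s[1]*d2
    return (p+q)/2,np.linalg.norm(p-q)
E
python3 - <<'E'
from h import *
np.set_printoptions(precision=4,suppress=True)
T=lambda x,y:(175+x/4-.4,180+y/4-.4)
S=lambda x,y:(240+x/4.7-.4,185+y/4.7-.4)
for k,uv,z in[("beaker base",(117,336),0),("rim",(106,336),.072),("base BL",(348,259),.006),("base BR",(580,259),.006),
 ("lipL",(498,291),.095),("lipR",(548,292),.095),("handle top bot",(686,183),.18),("handle top top",(690,116),.18),("mag top",(450,136),.208),("frameBL",(338,190),.15),("frameBR",(577,190),.15)]:
    print(k,onz("top",T(*uv),z))
for k,uv,z in[("beaker base",(253,220),0),("rim",(252,126),.072),("base BL",(420,486),.0),("base BR",(580,470),.006),("handle topL",(500,262),.18),("handle topR",(568,264),.18),("mag top",(484,84),.208)]:
    print("s",k,onz("side",S(*uv),z))
t=cv2.imread("pics/top0.png")
# balance pan circle
g=cv2.GaussianBlur(cv2.cvtColor(t[215:300,410:515],cv2.COLOR_BGR2GRAY),(3,3),0)
c=cv2.HoughCircles(cv2.resize(g,None,fx=4,fy=4),cv2.HOUGH_GRADIENT,1,400,param1=80,param2=20,minRadius=65,maxRadius=95);print(c)
x,y,r=c[0,0];print("pan",onz("top",(410+x/4,215+y/4),.058),"r exp",.048*519/1.27*4)
cv2.imwrite("pics/c3.png",cv2.resize(t[215:300,410:515],None,fx=6,fy=6,interpolation=cv2.INTER_CUBIC))
E
```

```text
beaker base [0.4978 0.3179]
rim [0.4903 0.3097]
base BL [0.5462 0.1681]
base BR [0.5452 0.0185]
lipL [0.5136 0.0695]
lipR [0.5127 0.0395]
handle top bot [ 0.5634 -0.0386]
handle top top [ 0.602  -0.0415]
mag top [0.5856 0.0931]
frameBL [0.566  0.1605]
frameBR [0.5651 0.0224]
s beaker base [0.4912 0.3142]
s rim [0.4915 0.3065]
s base BL [0.5441 0.0229]
s base BR [0.6306 0.014 ]
s handle topL [ 0.57   -0.0418]
s handle topR [ 0.6021 -0.0492]
s mag top [0.5884 0.0869]
NoneTraceback (most recent call last):
  File "<stdin>", line 14, in <module>
TypeError: 'NoneType' object is not subscriptable
```

```bash
python3 - <<'E'
from h import *
np.set_printoptions(precision=4,suppress=True)
t=cv2.imread("pics/top0.png")
cv2.imwrite("pics/c3.png",cv2.resize(t[215:300,410:515],None,fx=6,fy=6,interpolation=cv2.INTER_CUBIC))
hsv=cv2.cvtColor(t,cv2.COLOR_BGR2HSV)
for k,lo,hi,z in[("blue",(110,100,40),(125,255,255),.04),("turq",(80,90,40),(100,255,255),.04)]:
    m=cv2.inRange(hsv,lo,hi);m[:,:120]=0;m[:,260:]=0
    c=cv2.moments(m,True);u=(c["m10"]/c["m00"],c["m01"]/c["m00"]);print(k,u,onz("top",u,z))
print("timer",onz("top",(331,307),.02),"bottle",onz("top",(404,205),.07),"smallb",onz("top",(205,196),.03))
for t_ in(0,25,30):
  q=(R.from_euler("y",-t_,degrees=True)*R.from_quat([0,1,0,0])).as_quat()
  a=R.from_quat(q).apply([0,0,1]);print(t_,a,R.from_quat(q).apply([0,1,0]))
  for p in[(.492,.312,.045),(.48,.053,.045),(.46,.053,.1),(.587,-.043,.164),(.587,-.09,.164),(.45,-.33,.11)]:
    print(p,env.solve_ik(np.array(p)-.155*a,q))
E
```

```text
blue (204.46194225721786, 302.8897637795276) [0.3956 0.306 ]
turq (166.02266288951841, 284.36827195467424) [0.4419 0.4038]
timer [ 0.3842 -0.0084] bottle [ 0.6338 -0.1918] smallb [0.6696 0.3131]
0 [ 0.  0. -1.] [0. 1. 0.]
(0.492, 0.312, 0.045) [ 0.4397  0.5841 -0.2761  0.7106  0.      0.4397]
(0.48, 0.053, 0.045) [-0.0416  0.4375 -0.5533  0.58    0.     -0.0416]
(0.46, 0.053, 0.1) [-0.0434  0.3251 -0.5446  0.7011  0.     -0.0434]
(0.587, -0.043, 0.164) [-0.1973  0.4681 -0.1194  0.9833  0.     -0.1973]
(0.587, -0.09, 0.164) [-0.2752  0.4776 -0.1037  0.9896  0.     -0.2752]
(0.45, -0.33, 0.11) [-0.7638  0.4674 -0.2796  0.8238  0.     -0.7638]
25 [ 0.4226  0.     -0.9063] [0. 1. 0.]
(0.492, 0.312, 0.045) [ 0.5573  0.437  -0.71    0.047  -0.2254  0.5141]
(0.48, 0.053, 0.045) [-0.057   0.2798 -1.034  -0.1787  0.0241 -0.0517]
(0.46, 0.053, 0.1) [-0.0605  0.104  -1.0106  0.0206  0.0255 -0.0548]
(0.587, -0.043, 0.164) [-0.2528  0.2037 -0.6372  0.3059  0.1059 -0.23  ]
(0.587, -0.09, 0.164) [-0.351   0.2167 -0.6177  0.3236  0.1458 -0.3204]
(0.45, -0.33, 0.11) [-0.9585  0.3059 -0.6549  0.3481  0.3531 -0.9115]
30 [ 0.5    0.    -0.866] [0. 1. 0.]
(0.492, 0.312, 0.045) [ 0.5848  0.4377 -0.7872 -0.1027 -0.2796  0.5206]
(0.48, 0.053, 0.045) [-0.0612  0.2944 -1.1297 -0.376   0.0306 -0.053 ]
(0.46, 0.053, 0.1) [-0.0652  0.093  -1.1056 -0.1506  0.0326 -0.0565]
(0.587, -0.043, 0.164) [-0.2666  0.1728 -0.7355  0.1543  0.1321 -0.2322]
(0.587, -0.09, 0.164) [-0.3695  0.1863 -0.7148  0.1758  0.1816 -0.3236]
(0.45, -0.33, 0.11) [-1.0025  0.297  -0.7211  0.2515  0.435  -0.9355]
```

View pics/c3.png

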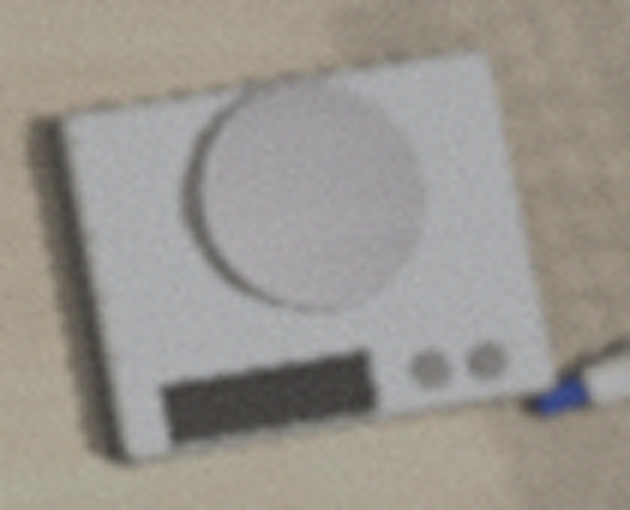

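The balance crop shows the pan disc centred at crop (315,197), which is full-image (462.1,247.4), with a diameter of about 38 px against 39 expected. Everything agrees: the lip is 30 mm wide, the base 150 mm and the handle about 130–135 mm from the magazine. Now I move, using a 15° tilted grasp so the gripper body stays clear of the chute and the blue beaker.

```bash
cat >> h.py <<'E'
Q=(R.from_euler("y",-15,degrees=True)*R.from_quat([0,1,0,0])).as_quat();A=R.from_quat(Q).apply([0,0,1])
QD=[0,1,0,0]
def tcp(p,back=0.): return np.array(p,float)-(.155+back)*A
def st(l): print(l,"t",round(env.current_time(),2),"F",np.round(env.current_wrist_force(),1),"op",round(env.current_opening(),4),"gf",np.round(env.current_gripper_force(),1),"p",np.round(env.current_position(),4))
E
python3 - <<'E'
from h import *
print("pan",onz("top",(462.1,247.4),.058))
c=[onz("top",(410+x/6-.4,215+y/6-.4),.042) for x,y in[(65,118),(487,52),(553,390),(122,460)]]
m=np.mean(c,0);ax=(c[0]+c[1]-c[2]-c[3])/2;ay=(c[0]-c[1]+c[3]-c[2])/2
print("size",np.linalg.norm(ax),np.linalg.norm(ay),"pan from body",m+.022*ax/np.linalg.norm(ax))
b=(.492,.312,.050)
env.reach(tcp(b,.14),Q); st("above")
env.servo_line(tcp(b),speed=.12); st("at")
env.move_gripper(.045,25); st("grip")
env.servo_line(tcp((.492,.312,.11)),speed=.12); st("lift")
for n in("side","top"): cv2.imwrite(f"pics/{n}1.png",env.snapshot(n)[:,:,::-1])
a=cv2.imread("pics/side1.png")[130:320,200:400];t=cv2.imread("pics/top1.png")[180:350,140:310]
cv2.imwrite("pics/d1.png",np.hstack([cv2.resize(a,(400,380)),cv2.resize(t,(380,380))]))
E
```

```text
pan [ 0.52769066 -0.3367684 ]
size 0.1455248272190957 0.18600279129535213 pan from body [ 0.52753904 -0.33459329]
above t 1.57 F [-0.3 -0.3  0.2] op 0.0849 gf 0.0 p [0.4153 0.3126 0.3351]
at t 2.89 F [0.7 0.6 0.3] op 0.0852 gf 0.0 p [0.452  0.3122 0.2004]
grip t 3.27 F [-1.8  1.   4.9] op 0.0568 gf 26.4 p [0.4521 0.3123 0.2003]
lift t 3.92 F [-0.7 -0.4 -1.4] op 0.0575 gf 26.9 p [0.4515 0.3118 0.2591]
```

View pics/d1.png

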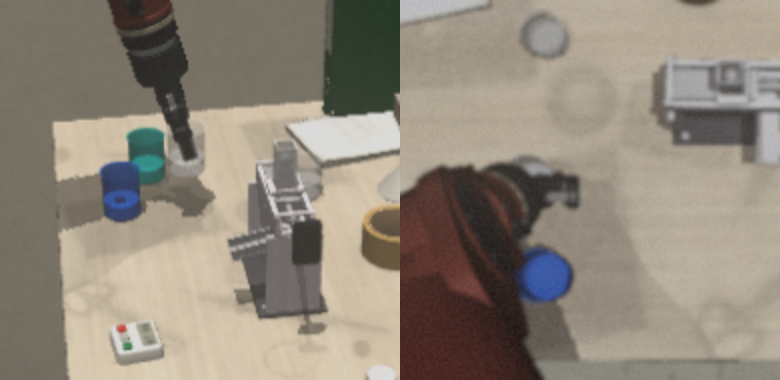

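The beaker is held (opening 57.5 mm) and lifted upright. Its side-view centre is at crop (187,152), between the pads. The blue and turquoise ones are untouched. Next I carry it to the outlet.

```bash
python3 - <<'E'
from h import *
o=np.array([.480,.053])
env.servo_line(tcp((.455,o[1],.11)),speed=.15); st("carry")
env.servo_line(tcp((.455,o[1],.054)),speed=.1); 
env.servo_line(tcp((*o,.054)),speed=.05)
env.servo_line(tcp((*o,.050)),speed=.03); st("down")
env.move_gripper(.085); st("open")
env.servo_line(tcp((*o,.050),.13),speed=.15)
p=env.current_position(); env.servo_line([p[0]-.03,.30,p[2]+.1],speed=.3)
for n in("side","top"): cv2.imwrite(f"pics/{n}2.png",env.snapshot(n)[:,:,::-1])
a=cv2.imread("pics/side2.png")[180:300,280:400];t=cv2.imread("pics/top2.png")[190:290,255:355]
cv2.imwrite("pics/d2.png",np.hstack([cv2.resize(a,(400,400),interpolation=2),cv2.resize(t,(400,400),interpolation=2)])); st("end")
E
```

```text
carry t 5.91 F [ 0.5 -0.4 -1.1] op 0.0568 gf 26.9 p [0.4149 0.0534 0.2597]
down t 7.55 F [-1.6  1.3  6.9] op 0.057 gf 26.0 p [0.4401 0.0532 0.2   ]
open t 7.95 F [-0.4 -0.1  0.1] op 0.085 gf 0.0 p [0.4398 0.053  0.1996]
end t 10.11 F [0.4 0.4 0.4] op 0.085 gf 0.0 p [0.3761 0.2988 0.4239]
```

View pics/d2.png

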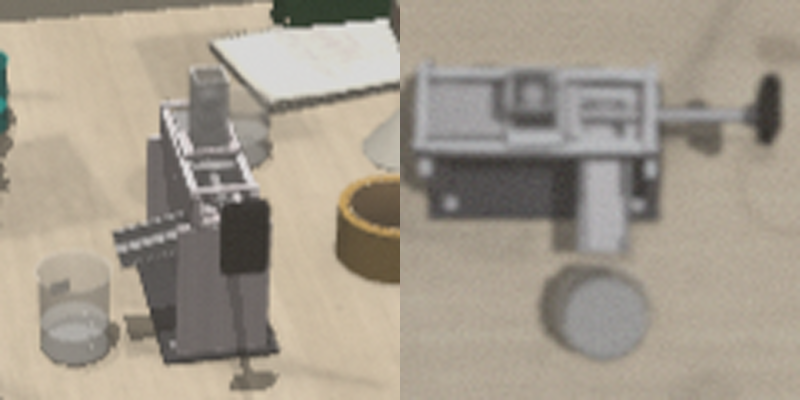

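```bash
python3 - <<'E'
from h import *
np.set_printoptions(precision=4,suppress=True)
def proj(n,P):
    m=env.camera_model(n);r=R.from_quat(m["rotation"]).inv()
    return cv2.projectPoints(np.array(P,float),r.as_rotvec(),-r.apply(m["xyz"]),m["camera_matrix"],m["distortion"])[0][:,0]
P=[(.48,.053,0),(.48,.053,.072),(.48,.082,.072),(.48,.024,.072),(.509,.053,.072),(.451,.053,0),(.48,.024,0)]
print((proj("top",P)-[255,190]+.4)*4+[400,0])
print((proj("side",P)-[280,180]+.35)*400/120)
E
```

```text
[[607.1887 321.1233]
 [606.1199 310.2556]
 [558.468  310.5765]
 [653.763  309.9241]
 [605.8673 262.94  ]
 [607.4365 366.2119]
 [652.2875 320.8078]]
[[ 75.351  346.5694]
 [ 73.5284 269.2358]
 [ 68.1298 248.1672]
 [ 79.1251 291.0555]
 [111.7632 265.5231]
 [ 37.9855 350.404 ]
 [ 80.8352 369.0826]]
```

Projecting the target pose into both pictures matches the view within about 3 mm: the beaker's rim is centred at side crop (74,269), and in the top crop it sits under the chute lip at (604,250). Now I grip the handle.

```bash
python3 - <<'E'
from h import *
h=np.array([.5865,-.043])
env.move_gripper(.05,70)
env.reach([*h,.46],QD); st("above")
env.servo_line([*h,.319],speed=.12); st("at")
env.move_gripper(0.0,70); st("grip")
d=np.array([-.01,-1,0.]);p0=np.array([*h,.319])
env.servo_line(p0+d*.035,speed=.06);st("35")
for s in(.038,.040,.041,.042,.043,.044,.045,.046):
    env.servo_line(p0+d*s,speed=.04); st(s)
    if env.current_wrist_force()[1]>16: break
for n in("side","top"): cv2.imwrite(f"pics/{n}3.png",env.snapshot(n)[:,:,::-1])
a=cv2.imread("pics/side3.png")[180:300,280:400];t=cv2.imread("pics/top3.png")[190:290,255:355]
cv2.imwrite("pics/d3.png",np.hstack([cv2.resize(a,(400,400),interpolation=2),cv2.resize(t,(400,400),interpolation=2)]))
E
```

```text
above t 11.98 F [ 0.6  0.3 -0. ] op 0.0497 gf 0.0 p [ 0.5863 -0.0419  0.4601]
at t 13.31 F [-0.4 -0.7  1. ] op 0.0499 gf 0.0 p [ 0.5868 -0.043   0.3197]
grip t 13.73 F [0.1 3.  4.4] op 0.0115 gf 68.3 p [ 0.5866 -0.0428  0.3195]
35 t 14.47 F [-1.8  7.1  8.1] op 0.011 gf 69.8 p [ 0.5861 -0.0775  0.3195]
0.038 t 14.72 F [-0.8  6.5  6.5] op 0.011 gf 69.9 p [ 0.5861 -0.0803  0.3195]
0.04 t 14.97 F [-1.1  8.3  6.2] op 0.0115 gf 69.9 p [ 0.5861 -0.0822  0.3194]
0.041 t 15.22 F [-1.7  8.4  7.3] op 0.0109 gf 70.0 p [ 0.5861 -0.0831  0.3195]
0.042 t 15.47 F [-1.3  9.   6.8] op 0.0112 gf 70.0 p [ 0.5861 -0.084   0.3194]
0.043 t 15.72 F [ 0.1 14.1  7.4] op 0.0109 gf 70.2 p [ 0.586  -0.0843  0.3194]
0.044 t 15.97 F [-0.3 18.8  7.7] op 0.0109 gf 70.5 p [ 0.586  -0.0846  0.3194]
```

View pics/d3.png

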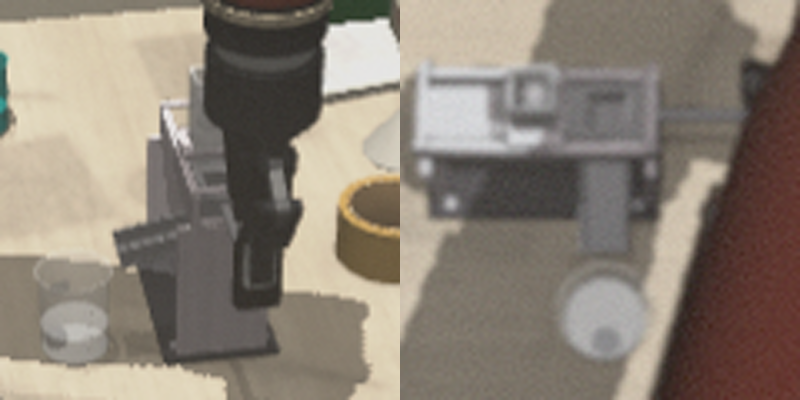

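At the stop (force jumped to 19 N), one ball is in the beaker at top crop (606,340). I ease it home, then do the second pull.

```bash
python3 - <<'E'
from h import *
h=np.array([.5865,-.043]);d=np.array([-.01,-1,0.]);p0=np.array([*h,.319])
def home():
    env.servo_line(p0+d*.004,speed=.05);st("h4")
    for s in(.002,0.,-.001,-.002,-.003):
        env.servo_line(p0+d*s,speed=.03);st(s)
        if env.current_wrist_force()[1]<-4: break
home(); env.hold(.7)
env.servo_line(p0+d*.038,speed=.06);st("38")
for s in(.042,.043,.044,.045,.046):
    env.servo_line(p0+d*s,speed=.04); st(s)
    if env.current_wrist_force()[1]>16: break
env.hold(.6); home(); env.hold(.3)
for n in("side","top"): cv2.imwrite(f"pics/{n}4.png",env.snapshot(n)[:,:,::-1])
a=cv2.imread("pics/side4.png")[180:300,280:400];t=cv2.imread("pics/top4.png")[190:290,255:355]
cv2.imwrite("pics/d4.png",np.hstack([cv2.resize(a,(400,400),interpolation=2),cv2.resize(t,(400,400),interpolation=2)]));st("")
E
```

```text
h4 t 17.02 F [-0.9  3.6  5.6] op 0.0111 gf 70.0 p [ 0.5866 -0.0465  0.3195]
0.002 t 17.27 F [-0.6  5.7  5.1] op 0.011 gf 69.9 p [ 0.5866 -0.0446  0.3195]
0.0 t 17.52 F [-1.1  3.5  4.8] op 0.011 gf 69.8 p [ 0.5866 -0.0427  0.3195]
-0.001 t 17.77 F [-0.3  4.1  5.6] op 0.0112 gf 69.8 p [ 0.5866 -0.0418  0.3195]
-0.002 t 18.02 F [ 0.1 -0.6  6.1] op 0.011 gf 69.9 p [ 0.5866 -0.0413  0.3195]
-0.003 t 18.27 F [-0.3 -5.2  4.1] op 0.0108 gf 69.9 p [ 0.5867 -0.041   0.3196]
38 t 19.8 F [-0.2  6.6  6.5] op 0.0114 gf 70.9 p [ 0.5861 -0.0804  0.3195]
0.042 t 20.05 F [-1.2  8.8  7.6] op 0.0114 gf 71.1 p [ 0.5861 -0.084   0.3194]
0.043 t 20.3 F [ 0.  12.7  7.3] op 0.0112 gf 71.3 p [ 0.586  -0.0843  0.3194]
0.044 t 20.55 F [ 0.5 18.9  7.2] op 0.0111 gf 71.6 p [ 0.586  -0.0846  0.3194]
h4 t 22.1 F [-0.9  5.3  5.3] op 0.0112 gf 71.0 p [ 0.5866 -0.0465  0.3195]
0.002 t 22.35 F [-0.8  3.8  6.1] op 0.0109 gf 70.9 p [ 0.5866 -0.0446  0.3195]
0.0 t 22.6 F [0.2 3.7 5.8] op 0.011 gf 70.9 p [ 0.5866 -0.0427  0.3195]
-0.001 t 22.85 F [-1.3  4.   6.2] op 0.0111 gf 70.9 p [ 0.5867 -0.0418  0.3195]
-0.002 t 23.1 F [-1.4 -0.2  4.9] op 0.0111 gf 71.0 p [ 0.5867 -0.0414  0.3195]
-0.003 t 23.35 F [-1.6 -5.7  4.6] op 0.0113 gf 71.0 p [ 0.5867 -0.041   0.3196]
 t 23.75 F [-1.1 -5.4  6.1] op 0.0115 gf 71.0 p [ 0.5867 -0.041   0.3195]
```

View pics/d4.png

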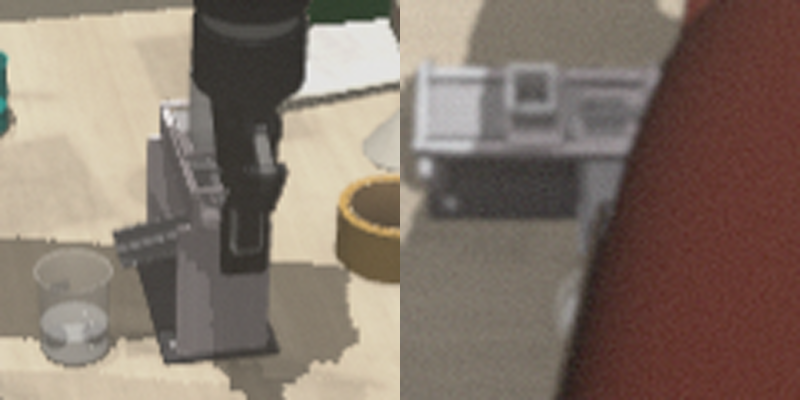

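The slide is home. The beaker in the top view is hidden by the arm, and there's a dark mark in the chute at crop (603,205). I'll release, back off and look before lifting.

```bash
python3 - <<'E'
from h import *
h=np.array([.5865,-.043]);d=np.array([-.01,-1,0.]);p0=np.array([*h,.319])
env.servo_line(p0+d*-.0018,speed=.03)
env.move_gripper(.045); st("rel")
env.servo_line([*h,.46],speed=.2)
env.reach([.376,.299,.424],Q)
for n in("side","top"): cv2.imwrite(f"pics/{n}5.png",env.snapshot(n)[:,:,::-1])
a=cv2.imread("pics/side5.png")[180:300,280:400];t=cv2.imread("pics/top5.png")[190:290,255:355]
cv2.imwrite("pics/d5.png",np.hstack([cv2.resize(a,(400,400),interpolation=2),cv2.resize(t,(400,400),interpolation=2)]));st("")
E
```

```text
rel t 24.43 F [-0.1  0.5 -0.2] op 0.0452 gf 0.0 p [ 0.5865 -0.0412  0.3189]
 t 26.81 F [ 0.  -0.1 -1. ] op 0.045 gf 0.0 p [0.3769 0.2985 0.424 ]
```

View pics/d5.png

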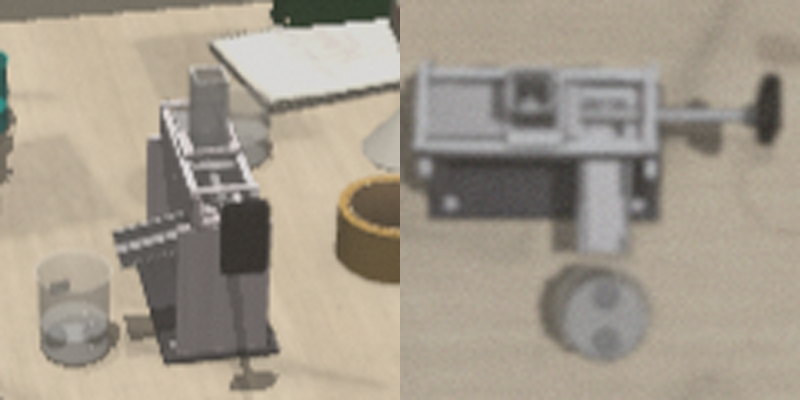

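Two balls lie in the beaker, at top crop (605,292) and (605,340). The chute is empty, the handle is home and nothing else has moved. Next: draw the beaker back, lift it and carry it to the pan at (0.5276, −0.3355).

```bash
python3 - <<'E'
from h import *
o=(.480,.053);P=(.5276,-.3355)
env.move_gripper(.085,25)
env.reach(tcp((*o,.05),.13),Q)
env.servo_line(tcp((*o,.05)),speed=.1)
env.move_gripper(.045,28); st("grip")
env.servo_line(tcp((*o,.053)),speed=.03)
env.servo_line(tcp((.45,.053,.053)),speed=.06)
env.servo_line(tcp((.45,.053,.18)),speed=.1); st("lift")
env.servo_line(tcp((*P,.18)),speed=.13); st("over")
env.servo_line(tcp((*P,.112)),speed=.06); st("near")
for z in(.110,.109,.108,.107,.106,.105):
    env.servo_line(tcp((*P,z)),speed=.02); st(z)
    if env.current_wrist_force()[2]>4: break
env.move_gripper(.085); st("open")
env.servo_line(tcp((*P,.108),.12),speed=.12)
env.reach([.30,-.05,.45],Q)
for n in("side","top"): cv2.imwrite(f"pics/{n}6.png",env.snapshot(n)[:,:,::-1])
a=cv2.imread("pics/top6.png");cv2.imwrite("pics/d6.png",np.vstack([cv2.resize(a[130:330,140:510],(740,400)),cv2.resize(a[205:285,400:520],(300,200),interpolation=2).copy() if 0 else np.hstack([cv2.resize(a[210:290,420:510],(225,200),interpolation=2),cv2.resize(cv2.imread("pics/side6.png")[180:440,220:460],(185,200)),np.zeros((200,330,3),np.uint8)])]));st("")
E
```

```text
grip t 30.15 F [-0.7  1.7  5.8] op 0.057 gf 29.2 p [0.4402 0.0531 0.2002]
lift t 32.47 F [ 0.9  0.4 -1.5] op 0.0568 gf 30.1 p [0.4096 0.053  0.3292]
over t 35.67 F [-0.2 -0.5 -1.6] op 0.0574 gf 30.1 p [ 0.4875 -0.3352  0.3298]
near t 36.95 F [-0.6  0.5 -1.6] op 0.0577 gf 30.1 p [ 0.4876 -0.3356  0.2621]
0.11 t 37.2 F [ 0.2  0.5 -1.3] op 0.0568 gf 30.1 p [ 0.4875 -0.3355  0.2598]
0.109 t 37.45 F [ 0.4 -0.3 -1.6] op 0.0571 gf 30.1 p [ 0.4875 -0.3355  0.2587]
0.108 t 37.7 F [-1.2  1.6  5.1] op 0.0568 gf 30.6 p [ 0.4877 -0.3355  0.2583]
open t 38.1 F [-0.9  0.3 -0.6] op 0.0846 gf 0.0 p [ 0.4875 -0.3355  0.2576]
 t 40.62 F [ 0.9 -0.1  0.1] op 0.0847 gf 0.0 p [ 0.3007 -0.0507  0.4499]
```

View pics/d6.png

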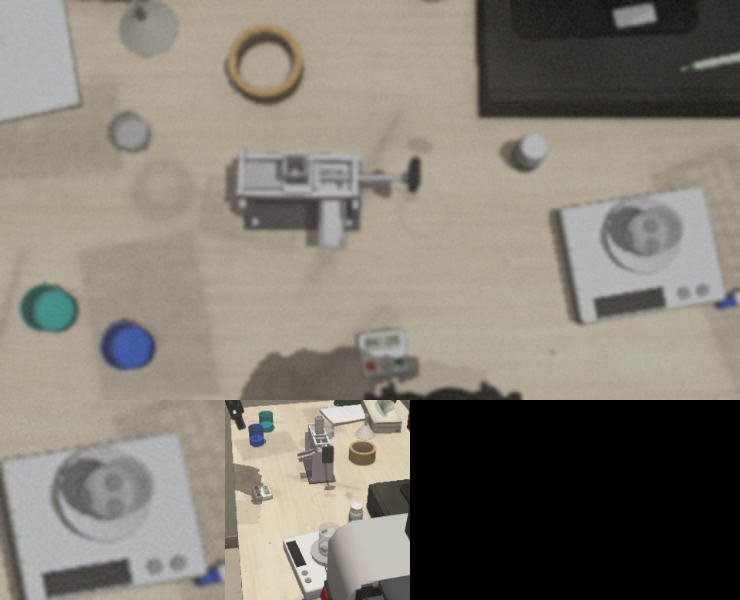

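The beaker stands upright on the pan with both balls, at lower crop (113,480) and (113,505). The bottle, timer, small beaker and look-alikes are unmoved. I'll check centring numerically, without another picture, then hand in.

```bash
python3 - <<'E'
from h import *
m=onz("top",(420+113/2.5-.3,210+92/2.5-.3),.072);pn=onz("top",(462.1,247.4),.058)
print("balls mid",m,"pan",pn,"off",m-pn)
g=cv2.absdiff(cv2.imread("pics/top0.png"),cv2.imread("pics/top6.png")).max(2)
for n,(x,y) in dict(small=(205,196),bottle=(404,205),timer=(331,307),mag=(288,215),chute=(306,240)).items(): print(n,g[y-10:y+10,x-10:x+10].mean().round(1))
if np.linalg.norm(m-pn)<.012: print(env.close_job())
E
```

```text
balls mid [ 0.52800887 -0.33976616] pan [ 0.52769066 -0.3367684 ] off [ 0.00031821 -0.00299776]
small 9.4
bottle 9.8
timer 28.5
mag 12.0
chute 9.4
the job is handed in; nothing more can be done
None
```

The job is handed in at about 41 s: the larger beaker stands upright with two steel balls, about 3 mm from the middle of the pan by the last measurement; the slide is home, nothing else was seen to move, and I viewed 11 pictures against the limit of 10.

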